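Set the song selector under its oak cover

ROBOT

A 6-joint arm with a two-finger parallel gripper is mounted at the origin on the work surface. World frame = base frame: x ahead of the robot, y to its left, z up, the work surface at z = 0. Lengths are in m, angles in degrees, forces in N, time in s.
With the tool pointing down it reaches from about 0.4 to 0.825 m from the base axis. Payload 7 kg.
Tool frame: the origin (TCP) lies midway between the tips of the shut fingers; the grasp point (between the pads) lies hold_point_z behind it (hold_point_z is the distance from the TCP to the grasp point, in m); z points along the fingers, y is the line along which they close (so a half turn about z gives the same grasp; the last joint's range is limited). The gripper opens to 88 mm and grips with 3 to 60 N. Pads are 19 mm wide; open, the fingers measure 130 mm over their backs; the gripper's body (78 mm by 193 mm) begins 47 mm behind the grasp point.
Start: joints at [-59.353, 20.546, 0.682, 0, -70.136, -16.507], TCP at [0.165, -0.655, 0.227] pointing down, gripper open.
Joint ranges: [-176.03, 176.03], [-82.01, 121.73], [-58.28, 71.71], [-173.87, 95.51], [-174.79, -0.11], [-173.66, 173.66]. Speed limits (degrees/s): [136.94, 136.94, 172.46, 180, 180, 180].

INTERFACE

Orientations are given as [roll, pitch, yaw] about the fixed x, y, z axes, in that order (R = Rz(yaw) Ry(pitch) Rx(roll)).
In Python, from plant import * gives the robot as it stands.
- The arm moves only by the tool step_arm, never from a script. Its argument "steps" is a list that holds one entry, the list of rows, each a list of 6 numbers: the shift along the tool's x, y, z scaled (see below), then the turn, a rotation vector about the tool's x, y, z scaled (see below). In form: [[[tx, ty, tz, wx, wy, wz], ...]]. A call has 1 to 20 rows; each row is the pose to reach, as a shift and turn from the pose commanded when the call began, along the tool's axes at that moment; what a row does not reach only later rows make up. The controller multiplies each number of a shift by 100 mm and each number of a turn by 0.5 rad. A row lasts 1/10 s, in which the tool goes at most 50 mm and 8.59 degrees, less where a joint would pass 70% of its speed; a pose out of reach is approached as far as the arm can. A call with a number of a shift or a turn outside -1 to 1 is refused whole. A call with a gripper value outside its range is refused whole. "jaw" is the closure in counts, from 0 (fully open) to 255 (shut), set as the call begins (left out, the last holds). The fingers move at their own pace and stop on an object; the grip force is fixed at half the most. Time passes only in rows, so rows that repeat a pose let the fingers close. It gives the time, the measured TCP pose, the force, the opening and the grip force at its end, in the units of the state.
- get_obs(): the state, without advancing time (a new reading comes with each control period).
- snapshot(name): name is "scene" or "side" or "wrist"; returns (picture, depth): 480x640x3 uint8, red, green, blue; 480x640 float32, m along the optical axis (not along the pixel's ray), 0 where there is no reading.
- calibration(name): a dict with "mtx" (3x3 intrinsics, pixels), "dist" ([k1, k2, p1, p2, k3] as OpenCV has them; the pictures are not rectified), "rvec" (rotation vector, rad) and "tvec" (3), from world to camera coordinates, as OpenCV has them. Camera axes: x right, y down, z forward; pixel columns grow to the right and rows downward; lengths in m; the calibration is good to about 2 mm. A picture is of the moment at which its call begins: read the wrist's pose just before it. calibration takes no time and is no camera call; for the wrist camera it gives the pose at the moment of the call.
- close_job(): hands the job in; it is judged then, once.
The state is a dict: "clock": time; "joint_pos": joint angles; "qvel": joint speeds; "tau": joint torques, N m; "tool_pos": TCP position; "orientation": TCP orientation; "force": force on the tool from outside, world axes, zero at the start; "moment": the same for the moment, N m; "opening": finger opening in m; "gripper_force": force on a finger pad.
Only numpy, scipy, OpenCV 4.12 (cv2) and the standard library are available. Lean on these libraries where they do the work, as an engineer would, in place of code of your own. Each camera call takes 0.05 s, during which the arm holds its last target. There are 200 camera calls.

TASK

Lift the oak cover of the sloping song-selector box by its brass cross-barrel and fold it right back so that it stays propped open on its brass props. Then push the black knob in and turn it clockwise from the single stud to the next position, the pair of studs, letting it spring back out there. Leave the cover propped open and do not disturb the things lying around.

Things in the scene. Friction and masses are not known exactly. Their poses are not given: they have to be found in the camera images.
- cover (a joint): oak cover's hinge, rad: 0 shut, grows as it swings up and back to its stop at 2.2 on two brass props. Slack: let go below 1.65 it falls shut, above 1.85 it falls back onto the props. The cover (0.2 kg) is a hood 130 mm long up the slope, 124 wide, 56 high, open underneath, over the knob. Its barrel (point cover_tab) is 160 mm down the slope and 50 mm out from point cover_hinge when shut.
- cover_tab (a point): centre of the brass cross-barrel for lifting the cover: 14 mm diameter, 22 mm long, flat ends, parallel to the hinge, 30 mm clear of the middle of the cover's free edge on a stem 8 mm wide. Turns with the cover. Axes: y along the barrel, x towards the cover (up the slope when shut), z out of the cover's top. Held by its ends it can pivot between the fingers.
- cover_hinge (a point): middle of the cover's hinge line, on the sloping brass face near its upper edge; fixed to the box. Axes: x up the slope, y along the hinge (to the left seen from the robot), z square out of the face. The face slopes 35 degrees from level and looks up and towards the robot, so z leans 35 degrees from vertical. The cover opens by a positive turn about y.
- knob (a joint): turn of the black horn knob, rad, growing clockwise seen from outside: within 0.16 of 0 at the single stud, 1.047 at the pair of studs (pointer straight up the slope), 2.094 at three studs. Out, it is locked in its notch (play 0.16 either way); pushed in 6 mm or more it turns freely. Let go within 0.16 of a position it springs out; let go between positions it stays in.
- knob_press (a joint): how far the knob is pushed in along its axis, m: 0 out, 0.009 fully in. A spring resists with 4 N at the start and 8 N fully in.
- knob_grip (a point): centre of the knob's finger bar, on its axis, 30 mm out from the face, 70 mm down the slope from the hinge. Bar 52 mm long, 14 thick, 28 high (14 either way of this point along the axis), on a flange of 52 mm diameter, 6 thick, whose top is 14 mm below this point. Axes: x along the bar to its brass pointer, y across the bar, z out along the axis. Moves and turns with the knob.
- cage_door_mid (a point): silver-plated birdcage door, a flat wire frame 80 x 56 x 4 mm; a loose bystander on the oak ledge board; the point is near its middle, half-way up.
- whistle_mid (a point): copper whistle tube 70 mm long, 13 mm across; a loose bystander on the oak ledge board; the point is near its middle, half-way up.
- burnisher_mid (a point): bone-handled burnisher 130 mm long, 12 mm high; a loose bystander on the oak ledge board; the point is near its middle, half-way up.
- snail_cam_mid (a point): brass snail cam, about 36 mm across, 6 mm thick with a 12 mm high hub; a loose bystander on the oak ledge board; the point is near its middle, half-way up.
- loupe_mid (a point): jeweller's loupe of black horn, 36 mm across, 32 mm high; a loose bystander on the oak ledge board; the point is near its middle, half-way up.
- oil_cup_mid (a point): small white oil cup, 44 mm across, 28 mm high; a loose bystander on the cabinet top; the point is near its middle, half-way up.
- screwdriver_grip (a point): grip of a wooden-handled screwdriver 140 mm long, a loose bystander lying on the cabinet top.

How it is judged:
By the outcome, as a careful person would: the job done as asked, in the order asked, and still so for the second after the job is handed in, with the robot touching nothing.
It also fails if it takes over 56 s, if anything falls off the work surface, if the arm or the gripper's body presses on something with over 40 N, if the wrist force passes 120 N, or if a joint passes its speed limit or range.

## Working session

There is one attempt and no reset: what is moved stays moved. The work goes in short steps, Python scripts to look and compute and a tool call to move; the robot and the scene stay as the last step left them, time stands still between calls to the robot, and variables do not carry over. Pictures are saved under pics/ and viewed, at most 10 in all, crops included, and the job is handed in when it is done.

Besides the shell and the picture viewer there is one more tool, called as a command line: name --argument value ..., lists and objects as JSON in quotes. step_arm: Moves the arm, as the interface text tells. Its arguments: {"type":"object","properties":{"steps":{"type":"array","items":{"type":"array","items":{"type":"array","items":{"type":"number","minimum":-1,"maximum":1}}}},"jaw":{"type":"number"}},"required":["steps"]}

```bash
mkdir -p pics; ls; python3 - <<'E'
from plant import *
import cv2,numpy as np
print(get_obs())
for n in("scene","side"):
    p,d=snapshot(n);cv2.imwrite(f"pics/{n}0.png",p[:,:,::-1]);np.save(f"pics/{n}0.npy",d)
    c=calibration(n);print(n,{k:np.round(v,4).tolist() for k,v in c.items()})
E
```

```text
pics
{'clock': 0.0, 'joint_pos': array([-5.93523339e+01,  2.05905618e+01,  6.33260958e-01, -2.05002514e-02,
       -7.01343441e+01, -1.65071582e+01]), 'qvel': array([ 0.03813332, -0.1142246 , -0.07411076,  0.03312898, -0.05212434,
       -0.09758199]), 'tau': array([-2.65424587e-04, -5.82715845e+01,  2.93067706e+01,  6.99767411e+00,
        6.96237505e-03, -1.49798116e-04]), 'tool_pos': array([ 0.16476385, -0.6540801 ,  0.22562744]), 'orientation': array([ 1.79906656e+02, -7.56490757e-03, -1.65866468e+02]), 'force': array([-0.29750554, -0.42381287,  0.49258076]), 'moment': array([0.01333323, 0.00584738, 0.00075408]), 'gripper_force': 0.0, 'opening': 0.08798522238461004}
scene {'mtx': [[530.5661, 0.0, 317.4002], [0.0, 530.5661, 239.6978], [0.0, 0.0, 1.0]], 'dist': [-0.0706, 0.0, 0.0, 0.0, 0.0], 'rvec': [1.9521, 1.3351, -0.6183], 'tvec': [-0.1822, -0.203, 1.7797]}
side {'mtx': [[487.3596, 0.0, 317.0069], [0.0, 487.3596, 235.2408], [0.0, 0.0, 1.0]], 'dist': [-0.0397, 0.0, 0.0, 0.0, 0.0], 'rvec': [0.4636, 2.6069, -1.3612], 'tvec': [0.4851, 0.0045, 1.4711]}
```

View pics/scene0.png

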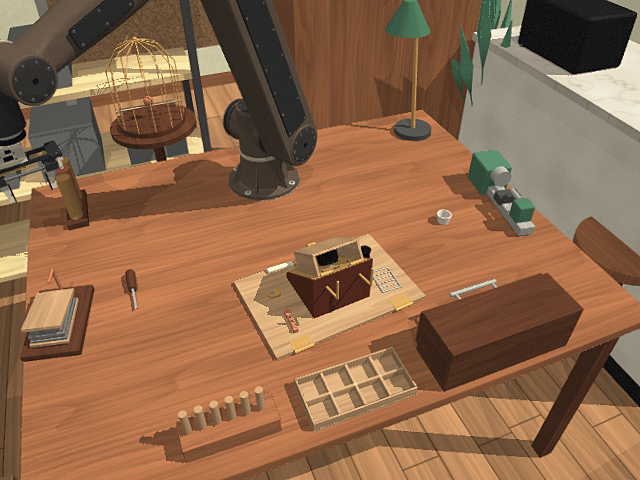

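View pics/side0.png

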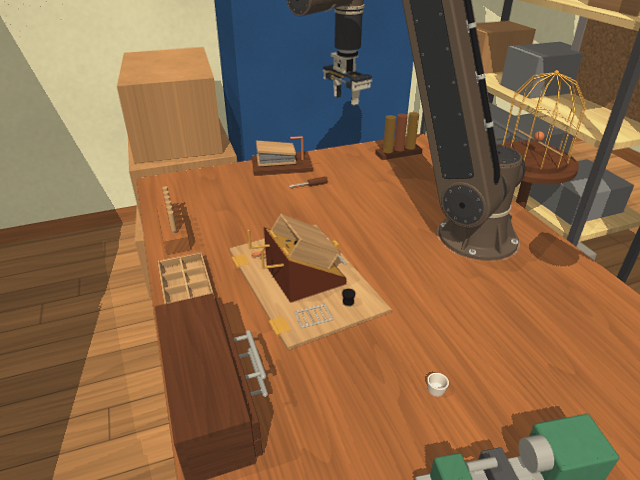

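The scene view, taken from behind the box, shows the box near (335,275). In the side view it is near (305,260), with the cover's slope facing the robot. I'll enlarge both.

```bash
cat > h.py <<'E'
import cv2,numpy as np
from plant import *
from scipy.spatial.transform import Rotation as R
def world(c,d,pts):
    pts=np.array(pts,float)
    n=cv2.undistortPoints(pts[:,None],c["mtx"],c["dist"])[:,0]
    z=np.array([d[int(round(v)),int(round(u))] for u,v in pts])
    Rm=cv2.Rodrigues(np.array(c["rvec"]))[0]
    return (np.c_[n,np.ones(len(n))]*z[:,None]-np.ravel(c["tvec"]))@Rm
def cloud(c,d,x0,x1,y0,y1):
    g=np.array([(u,v) for v in range(y0,y1) for u in range(x0,x1)])
    return world(c,d,g).reshape(y1-y0,x1-x0,3)
E
python3 - <<'E'
from h import *
a=cv2.imread("pics/scene0.png")[225:345,230:430];b=cv2.imread("pics/side0.png")[205:345,225:395]
cv2.imwrite("pics/cs.png",cv2.resize(a,None,fx=4,fy=4,interpolation=2))
cv2.imwrite("pics/cd.png",cv2.resize(b,None,fx=4,fy=4,interpolation=2))
E
```

```text
(no output)
```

View pics/cs.png

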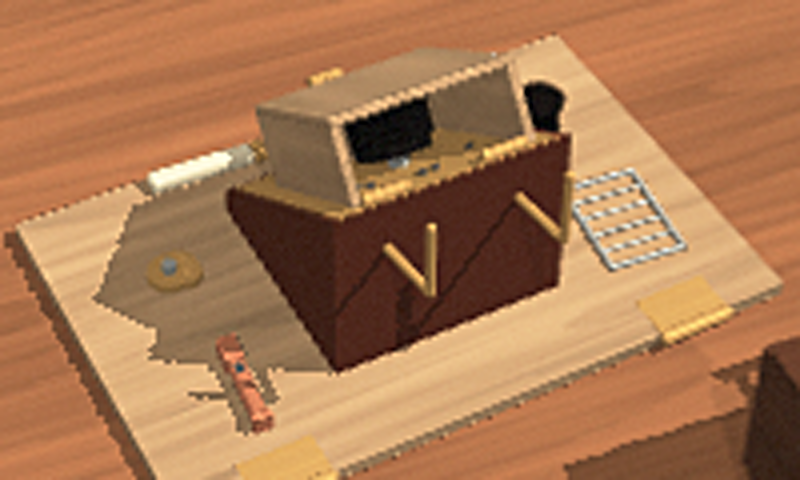

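View pics/cd.png

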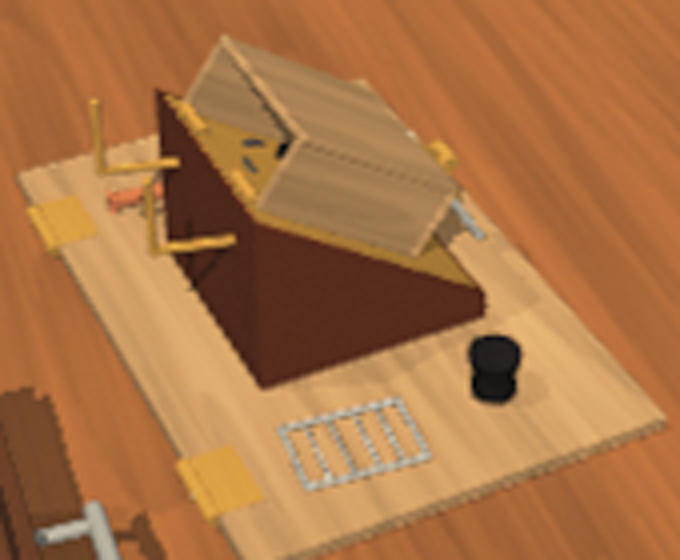

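Side crop: the barrel is at (440,155) and the cover's top corners are at (225,38), (305,138), (455,190) and (362,82). In the scene crop, the back wall's top edge runs from (335,218) to (570,135), and there are props on the back.

```bash
python3 - <<'E'
from h import *
np.set_printoptions(precision=4,suppress=True)
cd,dd=calibration("side"),np.load("pics/side0.npy");cs,ds=calibration("scene"),np.load("pics/scene0.npy")
def S(l):return world(cd,dd,[(225+x/4,205+y/4) for x,y in l])
def C(l):return world(cs,ds,[(230+x/4,225+y/4) for x,y in l])
# cover top plane via polygon
m=np.zeros((480,640),np.uint8)
poly=np.array([(233,55),(308,140),(440,185),(360,95)])/4+[225,205]
cv2.fillPoly(m,[np.round(poly).astype(int)],1)
v,u=np.nonzero(m);P=world(cd,dd,np.c_[u,v]);c=np.median(P,0);
for _ in range(3):
    n=np.linalg.svd(P-P.mean(0))[2][2];n*=np.sign(n[2]);r=(P-P.mean(0))@n;P=P[abs(r)<.004]
print("top n",n,"tilt",np.degrees(np.arccos(n[2])),"yaw",np.degrees(np.arctan2(-n[1],-n[0])),P.mean(0),len(P),r.std())
print("corners",S([(229,44),(305,142),(450,190),(360,86)]))
print("barrel",S([(440,153),(436,149),(444,158),(432,146),(448,162)]))
print("wall top",C([(338,226),(450,186),(566,143)]))
print("cov edge side",C([(335,120),(520,68)]), "left cover side",S([(265,205),(415,248)]))
print("barrel scene",C([(325,76),(318,78),(335,74)]))
print("props",C([(432,228),(570,178),(430,292),(565,238)]))
print("loupe,door,whistle,cam,burn",C([(545,88),(630,215),(245,380),(172,268),(200,168)]))
print("burn2",S([(468,218),(480,235)]))
E
```

```text
top n [-0.5744 -0.0733  0.8153] tilt 35.38370981457461 yaw 7.26994187154667 [0.5471 0.0256 0.154 ] 242 0.0007725903738211051
corners [[ 0.5976 -0.0345  0.1844]
 [ 0.5848  0.076   0.1798]
 [ 0.4847  0.0607  0.108 ]
 [ 0.4477 -0.206   0.0104]]
barrel [[ 0.4659 -0.0016  0.0899]
 [ 0.4691 -0.001   0.0943]
 [ 0.4664  0.0065  0.0914]
 [ 0.4723 -0.0004  0.0979]
 [ 0.4651  0.0104  0.0905]]
wall top [[ 0.6422 -0.0587  0.1396]
 [ 0.6326  0.0154  0.1365]
 [ 0.6278  0.0928  0.1403]]
cov edge side [[ 0.5962 -0.0427  0.1776]
 [ 0.425   0.1617  0.0134]] left cover side [[0.6106 0.0762 0.1402]
 [0.5096 0.0656 0.0721]]
barrel scene [[ 0.4657 -0.0011  0.0915]
 [ 0.4683 -0.0069  0.0938]
 [ 0.4899 -0.003   0.1136]]
props [[ 0.6926 -0.022   0.1719]
 [ 0.6782  0.0696  0.1648]
 [ 0.691  -0.0215  0.1184]
 [ 0.6819  0.0677  0.1202]]
loupe,door,whistle,cam,burn [[ 0.4842  0.1517  0.0465]
 [ 0.5884  0.1667  0.0157]
 [ 0.6383 -0.1185  0.026 ]
 [ 0.5304 -0.1308  0.0229]
 [ 0.4506 -0.0859  0.0244]]
burn2 [[ 0.4376 -0.0156  0.018 ]
 [ 0.4381  0.0067  0.0196]]
```

step_arm --steps '[[[-0.22, 0.32, -0.1, 0, 0, 0], [-0.44, 0.64, -0.15, 0, 0, 0], [-0.65, 0.96, -0.2, 0, 0, 0]]]'

```text
clock: 0.4
tool_pos: [0.2045, -0.5442, 0.246]
orientation: [179.9, -0.0, -165.9]
force: [0.9, 0.5, 1.3]
opening: 0.0878
gripper_force: 0.0
```

step_arm --steps '[[[-0.22, 0.32, 0, 0, 0, 0], [-0.44, 0.64, 0, 0, 0, 0], [-0.65, 0.96, 0, 0, 0, 0]]]'

```text
clock: 0.7
tool_pos: [0.2441, -0.435, 0.2463]
orientation: [180.0, -0.0, -165.9]
force: [0.7, -0.1, 0.9]
opening: 0.0879
gripper_force: 0.0
```

step_arm --steps '[[[-0.22, 0.32, 0, 0, 0, 0], [-0.44, 0.64, 0, 0, 0, 0], [-0.65, 0.96, 0, 0, 0, 0]]]'

```text
clock: 1.0
tool_pos: [0.2837, -0.3261, 0.2464]
orientation: [180.0, -0.0, -165.9]
force: [1.8, 0.6, -0.1]
opening: 0.0877
gripper_force: 0.0
```

step_arm --steps '[[[-0.22, 0.32, 0, 0, 0, 0], [-0.44, 0.64, 0, 0, 0, 0], [-0.65, 0.96, 0, 0, 0, 0]]]'

```text
clock: 1.3
tool_pos: [0.3232, -0.2172, 0.2465]
orientation: [180.0, 0.0, -165.9]
force: [0.9, 0.6, 0.2]
opening: 0.0879
gripper_force: 0.0
```

step_arm --steps '[[[-0.22, 0.32, 0, 0, 0, 0], [-0.44, 0.64, 0, 0, 0, 0], [-0.65, 0.96, 0, 0, 0, 0], [-0.65, 0.96, 0, 0, 0, 0]]]'

```text
clock: 1.7
tool_pos: [0.3638, -0.1065, 0.2466]
orientation: [180.0, 0.1, -165.6]
force: [-0.1, -0.4, -0.2]
opening: 0.0877
gripper_force: 0.0
```

```bash
cat >> h.py <<'E'
psi=np.radians(6.5)
H=np.array([.6235,.0225,.136])
def frame(psi=psi,s=np.radians(35)):
    return np.array([[np.cos(s)*np.cos(psi),np.cos(s)*np.sin(psi),np.sin(s)],[-np.sin(psi),np.cos(psi),0],[-np.sin(s)*np.cos(psi),-np.sin(s)*np.sin(psi),np.cos(s)]]).T
def tool(tilt,turn=0,psi=psi):  # tool z leaning tilt deg from down, towards +x; turn: about outward axis (deg ccw)
    t=np.radians(tilt);y=np.array([-np.sin(psi),np.cos(psi),0]);z=np.array([np.sin(t)*np.cos(psi),np.sin(t)*np.sin(psi),-np.cos(t)])
    return np.c_[np.cross(y,z),y,z]@R.from_euler("z",-turn,degrees=True).as_matrix()
def cur():
    o=get_obs();return np.array(o["tool_pos"]),R.from_euler("xyz",o["orientation"],degrees=True).as_matrix()
def rel(p,Rm,p0=None,R0=None):
    if p0 is None:p0,R0=cur()
    return np.r_[R0.T@(p-p0)/.1,R.from_matrix(R0.T@Rm).as_rotvec()/.5]
E
python3 - <<'E'
from h import *
import plant
print("hp",getattr(plant,"hold_point_z",None))
np.set_printoptions(precision=3,suppress=True)
F=frame();tab=H+F@[-.16,0,.05];print(tab)
Rt=tool(25);print(rel(tab-.11*Rt[:,2],Rt), tab-.11*Rt[:,2])
E
```

```text
hp 0.0188
[0.465 0.004 0.085]
[-0.793  0.887  0.619  0.061 -0.87   0.272] [ 0.419 -0.001  0.185]
```

step_arm --steps '[[[-0.2, 0.22, 0.1, 0.015, -0.22, 0.07], [-0.4, 0.44, 0.2, 0.03, -0.44, 0.14], [-0.6, 0.66, 0.35, 0.045, -0.65, 0.2], [-0.79, 0.89, 0.5, 0.06, -0.87, 0.27], [-0.79, 0.89, 0.5, 0.06, -0.87, 0.27], [-0.79, 0.89, 0.5, 0.06, -0.87, 0.27]]]'

```text
clock: 2.3
tool_pos: [0.4206, -0.0024, 0.2009]
orientation: [179.8, 25.1, -173.6]
force: [-0.0, -0.4, -0.1]
opening: 0.0878
gripper_force: 0.0
```

```bash
python3 - <<'E'
from h import *
o=get_obs();c=calibration("wrist");p,d=snapshot("wrist");np.save("pics/w1.npy",d)
import pickle;pickle.dump(c,open("pics/w1.pkl","wb"));cv2.imwrite("pics/w1.png",p[:,:,::-1]);print(o["tool_pos"],o["orientation"],o["joint_pos"])
E
```

```text
[ 0.42058481 -0.00237495  0.20090053] [ 179.76253435   25.1431531  -173.61636196] [  37.64127268  -21.92025976  -58.13590086   22.86150728  -33.94156863
 -138.04143986]
```

View pics/w1.png

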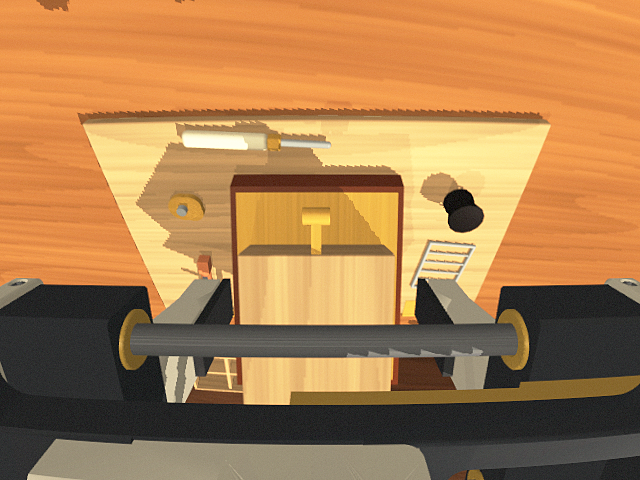

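The wrist view shows the barrel at (316,215), its ends at columns 303 and 329, the stem below it, and the cover's free edge from (240,253) to (393,253).

```bash
python3 - <<'E'
from h import *
import pickle
np.set_printoptions(precision=4,suppress=True)
c=pickle.load(open("pics/w1.pkl","rb"));d=np.load("pics/w1.npy")
W=world(c,d,[(305,214),(316,214),(327,214),(316,209),(316,220),(243,257),(390,257),(245,310),(390,310),(240,195),(396,195)]);print(W)
m=np.array([(u,v) for v in range(265,315,3) for u in range(250,385,4)]);P=world(c,d,m);n=np.linalg.svd(P-P.mean(0))[2][2];n*=np.sign(n[2]);print(n,P.mean(0),np.degrees(np.arctan2(n[1],n[0]))+180)
F=frame();print("model tab",H+F@[-.16,0,.05],"top corners",H+F@[-.13,-.062,.056],H+F@[-.13,.062,.056], "top off",(P.mean(0)-H)@F)
e=W[6]-W[5];print("yaw",np.degrees(np.arctan2(-e[0],e[1])))
Rt=tool(10);print(rel(H+F@[-.16,0,.05]-.06*Rt[:,2],Rt))
E
```

```text
[[ 0.4612 -0.0127  0.0909]
 [ 0.4599 -0.0043  0.0913]
 [ 0.4596  0.0041  0.0906]
 [ 0.4586 -0.0045  0.0868]
 [ 0.4637 -0.0039  0.094 ]
 [ 0.4942 -0.0582  0.11  ]
 [ 0.4821  0.0565  0.1094]
 [ 0.5292 -0.054   0.1348]
 [ 0.516   0.0611  0.1351]
 [ 0.4892 -0.0724  0.0369]
 [ 0.4734  0.0703  0.0369]]
[0.0694 0.0074 0.9976] [0.5086 0.0008 0.1249] 186.06785863439157
model tab [0.4648 0.0044 0.0852] top corners [ 0.4928 -0.0548  0.1073] [0.4788 0.0684 0.1073] top off [-0.1018 -0.0085  0.0578]
yaw 5.9982398186536585
[-0.0993  0.0349  0.6478  0.0016  0.5182 -0.0032]
```

step_arm --steps '[[[-0.02, -0.01, 0.1, 0, 0.13, 0], [-0.04, -0.02, 0.25, 0, 0.26, 0], [-0.06, -0.03, 0.4, 0, 0.39, 0], [-0.08, -0.035, 0.5, 0, 0.52, 0], [-0.08, -0.035, 0.65, 0, 0.52, 0], [-0.08, -0.035, 0.65, 0, 0.52, 0], [-0.08, -0.035, 0.65, 0, 0.52, 0]]]'

```text
clock: 3.05
tool_pos: [0.4521, -0.0056, 0.1418]
orientation: [180.0, 9.7, -173.8]
force: [-0.2, -1.3, -0.5]
opening: 0.0877
gripper_force: 0.0
```

```bash
sed -i 's/^H=.*/H=np.array([.622,.0155,.136])/' h.py; python3 - <<'E'
from h import *
np.set_printoptions(precision=4,suppress=True)
print(get_obs()["joint_pos"])
c=calibration("wrist");p,d=snapshot("wrist");cv2.imwrite("pics/w2.png",p[:,:,::-1]);np.save("pics/w2.npy",d)
F=frame();tab=H+F@[-.16,0,.05];Rt=tool(10);print(cur()[0],rel(tab+.0188*Rt[:,2],Rt))
q=cv2.projectPoints(np.array([tab,tab+.011*F[:,1],tab-.011*F[:,1]]),np.array(c["rvec"]),np.array(c["tvec"]),c["mtx"],np.array(c["dist"]))[0][:,0];print(q)
P=cloud(c,d,280,360,120,330);k=(np.abs((P-tab)@F[:,1])<.02)&(np.abs((P-tab)@F[:,0])<.011)&(np.abs((P-tab)@F[:,2])<.014)
Q=(P[k]-tab)@F;print(k.sum(),Q.min(0),Q.max(0),np.median(Q,0))
E
```

```text
[  27.5434   -2.5613  -42.7266    5.338   -40.9047 -115.0572]
[ 0.4524 -0.0052  0.1425] [-0.0123  0.0139  0.7715  0.0002 -0.007  -0.0078]
[[327.8895 256.681 ]
 [345.4355 256.6043]
 [310.3436 256.7499]]
811 [-0.0034 -0.0124  0.0004] [0.0109 0.0093 0.0082] [ 0.0038 -0.0012  0.0057]
```

step_arm --steps '[[[-0.01, 0, 0.2, 0, 0, 0], [-0.01, 0, 0.4, 0, 0, 0], [-0.01, 0, 0.6, 0, 0, 0], [-0.01, 0, 0.77, 0, 0, 0], [-0.01, 0, 0.77, 0, 0, 0], [-0.01, 0, 0.77, 0, 0, 0]]]'

```text
clock: 3.7
tool_pos: [0.4674, -0.0027, 0.0679]
orientation: [179.9, 9.9, -173.7]
force: [0.3, -0.3, 0.1]
opening: 0.0877
gripper_force: 0.0
```

step_arm --steps '[[[0, 0, 0, 0, 0, 0], [0, 0, 0, 0, 0, 0], [0, 0, 0, 0, 0, 0], [0, 0, 0, 0, 0, 0], [0, 0, 0, 0, 0, 0], [0, 0, 0, 0, 0, 0], [0, 0, 0, 0, 0, 0], [0, 0, 0, 0, 0, 0], [0, 0, 0, 0, 0, 0], [0, 0, 0, 0, 0, 0]]]' --jaw 255

```text
clock: 4.7
tool_pos: [0.4677, -0.0025, 0.0671]
orientation: [179.9, 9.9, -173.7]
force: [-0.0, 1.5, 0.0]
opening: 0.0214
gripper_force: 30.0
```

```bash
cat > arc.py <<'E'
from h import *
np.set_printoptions(precision=3,suppress=True)
F=frame();p0,R0=cur();g=p0+.0188*-R0[:,2]
G=(g-H)@F;print("grip in hinge frame",G)
def at(th,tilt):
    c,s=np.cos(th),np.sin(th);q=H+F@[c*G[0]+s*G[2],G[1],-s*G[0]+c*G[2]]
    Rt=tool(tilt);return q+.0188*Rt[:,2],Rt
prev=(p0,R0)
ths=[0,.55,1.1,1.6,2.12]
tl=lambda th:10-12*th/2.12
for a,b in zip(ths,ths[1:]):
    for t in np.linspace(a,b,8)[1:]:print(t.round(2),rel(*at(t,tl(t)),*prev).tolist() if 0 else rel(*at(t,tl(t)),*prev))
    prev=at(b,tl(b));print("end",prev[0])
E
python3 arc.py
```

```text
grip in hinge frame [-0.159 -0.     0.05 ]
0.08 [ 0.014 -0.    -0.13   0.002  0.012 -0.007]
0.16 [ 0.017  0.    -0.261  0.002  0.028 -0.007]
0.24 [ 0.011  0.    -0.391  0.002  0.043 -0.007]
0.31 [-0.006  0.    -0.521  0.002  0.059 -0.007]
0.39 [-0.033  0.    -0.648  0.002  0.074 -0.007]
0.47 [-0.07   0.001 -0.773  0.002  0.09  -0.007]
0.55 [-0.116  0.001 -0.895  0.002  0.105 -0.007]
end [ 0.464 -0.003  0.157]
0.63 [-0.05  -0.    -0.12   0.     0.016  0.   ]
0.71 [-0.109 -0.    -0.236  0.     0.031 -0.   ]
0.79 [-0.176 -0.    -0.347  0.     0.047 -0.   ]
0.86 [-0.253 -0.    -0.452  0.     0.062  0.   ]
0.94 [-0.337 -0.    -0.551  0.     0.078 -0.   ]
1.02 [-0.429 -0.    -0.642  0.     0.093 -0.   ]
1.1 [-0.528 -0.    -0.726  0.     0.109 -0.   ]
end [0.507 0.002 0.236]
1.17 [-0.091  0.    -0.074 -0.     0.014  0.   ]
1.24 [-0.188  0.    -0.142 -0.     0.028  0.   ]
1.31 [-0.289  0.    -0.203 -0.     0.042  0.   ]
1.39 [-0.394  0.    -0.256  0.     0.056  0.   ]
1.46 [-0.502  0.    -0.301 -0.     0.071  0.   ]
1.53 [-0.614  0.    -0.338 -0.     0.085  0.   ]
1.6 [-0.728  0.    -0.368 -0.     0.099  0.   ]
end [0.577 0.01  0.277]
1.67 [-0.119 -0.    -0.028 -0.     0.015  0.   ]
1.75 [-0.24  -0.    -0.046 -0.     0.029  0.   ]
1.82 [-0.362  0.    -0.056 -0.     0.044  0.   ]
1.9 [-0.484  0.    -0.056 -0.     0.059 -0.   ]
1.97 [-0.606  0.    -0.047  0.     0.073 -0.   ]
2.05 [-0.727 -0.    -0.029  0.     0.088  0.   ]
2.12 [-0.846  0.    -0.002 -0.     0.103  0.   ]
end [0.661 0.019 0.279]
```

step_arm --steps '[[[0.014, 0, -0.13, 0, 0.015, 0], [0.017, 0, -0.26, 0, 0.03, 0], [0.011, 0, -0.39, 0, 0.045, 0], [-0.006, 0, -0.52, 0, 0.06, 0], [-0.033, 0, -0.65, 0, 0.075, 0], [-0.07, 0, -0.773, 0, 0.09, 0], [-0.116, 0, -0.895, 0, 0.105, 0], [-0.116, 0, -0.895, 0, 0.105, 0]]]'

```text
clock: 5.5
tool_pos: [0.4637, -0.003, 0.1579]
orientation: [179.9, 6.9, -173.7]
force: [-2.4, 1.4, -2.1]
opening: 0.0216
gripper_force: 30.0
```

```bash
python3 - <<'E'
from h import *
o=get_obs();print(o["force"],o["moment"],o["tool_pos"],o["orientation"])
E
```

```text
[-2.39909158  1.44760176 -2.09574849] [0.5101638  1.11665143 0.09724055] [ 0.46369275 -0.00299363  0.15791603] [ 179.89005687    6.88558226 -173.72356968]
```

Small forces and the cover is following. I'll continue the arc.

step_arm --steps '[[[-0.05, 0, -0.12, 0, 0.016, 0], [-0.109, 0, -0.236, 0, 0.031, 0], [-0.176, 0, -0.347, 0, 0.047, 0], [-0.253, 0, -0.452, 0, 0.062, 0], [-0.337, 0, -0.551, 0, 0.078, 0], [-0.429, 0, -0.642, 0, 0.093, 0], [-0.528, 0, -0.726, 0, 0.109, 0]]]'

```text
clock: 6.2
tool_pos: [0.5057, 0.0016, 0.2347]
orientation: [179.9, 3.6, -173.7]
force: [-5.6, 2.7, 1.4]
opening: 0.0216
gripper_force: 30.0
```

step_arm --steps '[[[-0.091, 0, -0.074, 0, 0.014, 0], [-0.188, 0, -0.142, 0, 0.028, 0], [-0.289, 0, -0.203, 0, 0.042, 0], [-0.394, 0, -0.256, 0, 0.056, 0], [-0.502, 0, -0.301, 0, 0.071, 0], [-0.614, 0, -0.338, 0, 0.085, 0], [-0.728, 0, -0.368, 0, 0.099, 0], [-0.728, 0, -0.368, 0, 0.099, 0]]]'

```text
clock: 7.0
tool_pos: [0.5785, 0.0096, 0.2779]
orientation: [179.9, 1.0, -173.7]
force: [-4.7, 2.9, 9.5]
opening: 0.0213
gripper_force: 30.0
```

step_arm --steps '[[[-0.119, 0, -0.038, 0, 0.015, 0], [-0.24, 0, -0.066, 0, 0.029, 0], [-0.362, 0, -0.076, 0, 0.044, 0], [-0.484, 0, -0.076, 0, 0.059, 0], [-0.606, 0, -0.067, 0, 0.073, 0], [-0.727, 0, -0.049, 0, 0.088, 0], [-0.83, 0, -0.025, 0, 0.1, 0], [-0.83, 0, -0.025, 0, 0.1, 0], [-0.83, 0, -0.025, 0, 0.1, 0]]]'

```text
clock: 7.9
tool_pos: [0.6608, 0.0187, 0.2809]
orientation: [179.9, -1.8, -173.7]
force: [1.4, 0.9, 4.0]
opening: 0.0218
gripper_force: 30.0
```

```bash
python3 - <<'E'
from h import *
o=get_obs();print(o["force"],o["joint_pos"])
p,Rm=cur();F=frame();g=p-.0188*Rm[:,2];G=(g-H)@F;print(G,np.hypot(G[0],G[2]),np.arctan2(.05,-.16)-np.arctan2(G[2],G[0]))
s=snapshot("side")[0];cv2.imwrite("pics/s2.png",cv2.resize(s[60:360,180:520,::-1],None,fx=2,fy=2))
E
```

```text
[1.4105328  0.86547876 4.00380517] [  18.22910483   18.8708904     5.41919679   -0.44270653  -78.3061314
 -101.81049228]
[ 0.12629193 -0.00121349  0.11142938] 0.16842255420279864 2.115749259017385
```

View pics/s2.png

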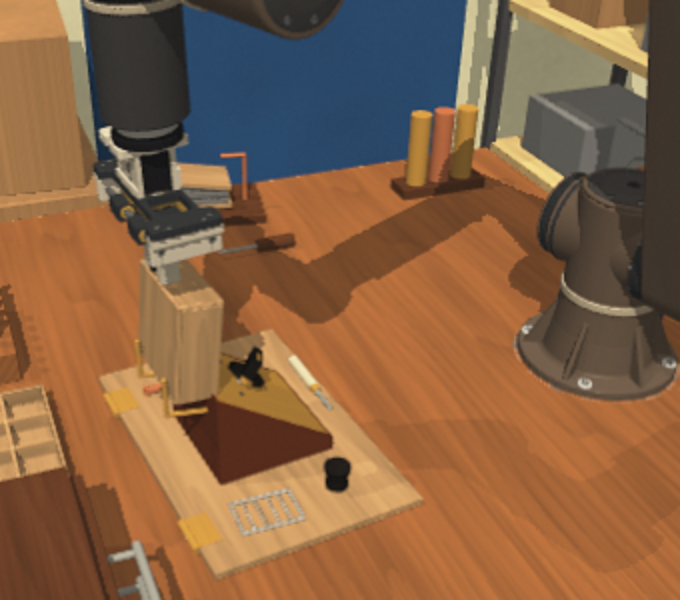

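The cover is up at about 2.12 rad and close to its props. I'll nudge it onto them, release, and withdraw upward and back.

step_arm --steps '[[[-0.05, 0, 0.01, 0, 0, 0], [-0.1, 0, 0.02, 0, 0, 0], [-0.12, 0, 0.03, 0, 0, 0], [-0.12, 0, 0.03, 0, 0, 0]]]'

```text
clock: 8.35
tool_pos: [0.6726, 0.02, 0.2779]
orientation: [179.9, -1.8, -173.7]
force: [1.8, 2.8, 6.2]
opening: 0.0214
gripper_force: 30.0
```

step_arm --steps '[[[0, 0, 0, 0, 0, 0], [0, 0, 0, 0, 0, 0], [0, 0, 0, 0, 0, 0], [0, 0, 0, 0, 0, 0], [0, 0, 0, 0, 0, 0], [0, 0, 0, 0, 0, 0], [0, 0, 0, 0, 0, 0]]]' --jaw 0

```text
clock: 9.05
tool_pos: [0.6713, 0.0196, 0.2777]
orientation: [179.9, -1.9, -173.7]
force: [-0.8, 0.6, -0.3]
opening: 0.072
gripper_force: 0.0
```

step_arm --steps '[[[0, 0, -0.2, 0, 0, 0], [0, 0, -0.4, 0, 0, 0], [0, 0, -0.7, 0, 0, 0], [0, 0, -0.9, 0, 0, 0], [0, 0, -0.9, 0, 0, 0]]]'

```text
clock: 9.55
tool_pos: [0.6754, 0.0197, 0.3715]
orientation: [179.9, -1.6, -173.7]
force: [0.3, 0.7, -0.7]
opening: 0.0878
gripper_force: 0.0
```

step_arm --steps '[[[0.3, 0, 0, 0, 0, 0], [0.65, 0, 0, 0, 0, 0], [1, 0, 0, 0, 0, 0]]]'

```text
clock: 9.85
tool_pos: [0.5737, 0.0087, 0.3697]
orientation: [179.9, -2.0, -173.7]
force: [-0.5, -0.1, 0.2]
opening: 0.0878
gripper_force: 0.0
```

step_arm --steps '[[[0.3, 0, 0.1, 0, 0, 0], [0.6, 0, 0.2, 0, 0, 0], [0.8, 0, 0.3, 0, 0, 0], [0.8, 0, 0.3, 0, 0, 0]]]'

```text
clock: 10.25
tool_pos: [0.4917, -0.0004, 0.3431]
orientation: [179.9, -2.0, -173.7]
force: [0.0, 0.5, 1.1]
opening: 0.0879
gripper_force: 0.0
```

```bash
python3 - <<'E'
from h import *
np.set_printoptions(precision=4,suppress=True)
F=frame();k=H+F@[-.07,0,.03]
c=calibration("wrist");p,d=snapshot("wrist");np.save("pics/w3.npy",d);cv2.imwrite("pics/w3.png",p[:,:,::-1])
P=cloud(c,d,0,640,0,480).reshape(-1,3);Q=(P-H)@F
m=(Q[:,2]>.040)&(Q[:,2]<.05)&(abs(Q[:,0]+.07)<.045)&(abs(Q[:,1])<.045);B=Q[m];print(m.sum())
mu=B.mean(0);e=np.linalg.svd((B-mu)[:,:2],full_matrices=False)[2][0];print("bar top",mu,np.median(B[:,2]),"dir deg",np.degrees(np.arctan2(e[1],e[0])),(B-mu)[:,:2]@e@np.zeros(1) if 0 else np.ptp((B-mu)[:,:2]@e))
f=(abs(Q[:,2])<.008)&(Q[:,0]>-.15)&(Q[:,0]<-.11)&(abs(Q[:,1])<.05);print("face z",np.median(Q[f,2]),f.sum())
p0,R0=cur();print(p0,k)
for t in(20,60): print(rel(k-.075*tool(35)[:,2],tool(35,t)))
r=rel(k-.075*tool(35)[:,2],tool(35,60));r[3:]*=.5;print(r)
E
```

```text
628
bar top [-0.066  -0.0017  0.0437] 0.04376862046227952 dir deg 59.590279646558656 0.05186054304871271
face z 0.00033268328545229 2427
[ 0.4933 -0.0002  0.3437] [0.5479 0.0071 0.1204]
[-0.1748  0.0083  1.6135  0.2264 -1.2749 -0.68  ]
[-0.1748  0.0083  1.6135  0.6753 -1.1664 -2.025 ]
[-0.1748  0.0083  1.6135  0.3376 -0.5832 -1.0125]
```

View pics/w3.png

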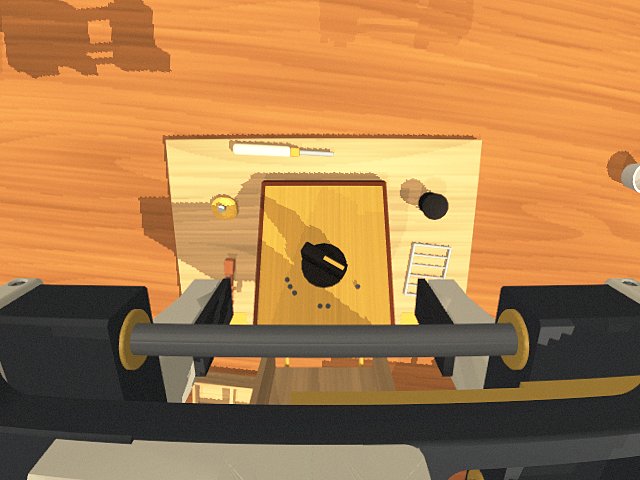

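The wrist view shows the knob at (325,265) with its brass pointer towards the single stud at (357,287). The bar lies at 59.6°, with its centre at (-66,-2) mm in the hinge frame.

step_arm --steps '[[[0, 0, 0.1, 0.06, -0.11, -0.2], [0, 0, 0.2, 0.13, -0.23, -0.4], [0, 0, 0.3, 0.2, -0.35, -0.6], [0, 0, 0.4, 0.26, -0.46, -0.8], [0, 0, 0.5, 0.33, -0.58, -1.0], [0, 0, 0.5, 0.33, -0.58, -1.0], [0, 0, 0.5, 0.33, -0.58, -1.0]]]'

```text
clock: 11.0
tool_pos: [0.4932, 0.0002, 0.2944]
orientation: [-167.7, 11.8, -143.5]
force: [0.2, -0.6, 1.7]
opening: 0.0876
gripper_force: 0.0
```

```bash
cat > k.py <<'E'
from h import *
import sys
np.set_printoptions(precision=4,suppress=True)
F=frame();k=H+F@[-.067,-.0017,.03];b,t=float(sys.argv[1]),float(sys.argv[2])
o=get_obs();print(o["joint_pos"],o["force"],o["moment"])
print(rel(k+F[:,2]*b,tool(35,t)))
E
python3 k.py .09 60
```

```text
[ 31.9122 -10.4575 -32.8716  13.7826 -55.5977 -93.3067] [ 0.1961 -0.582   1.7152] [ 0.1769  0.8891 -0.0077]
[ 0.1564  0.1697  0.9597  0.3428 -0.5875 -1.0297]
```

step_arm --steps '[[[0.03, 0.03, 0.15, 0.06, -0.11, -0.2], [0.06, 0.07, 0.3, 0.13, -0.23, -0.4], [0.09, 0.1, 0.5, 0.2, -0.35, -0.6], [0.12, 0.13, 0.7, 0.26, -0.46, -0.8], [0.16, 0.17, 0.85, 0.34, -0.58, -1.0], [0.16, 0.17, 0.96, 0.34, -0.58, -1.0], [0.16, 0.17, 0.96, 0.34, -0.58, -1.0], [0.16, 0.17, 0.96, 0.34, -0.58, -1.0]]]'

```text
clock: 11.8
tool_pos: [0.5096, -0.0099, 0.2148]
orientation: [-151.3, 16.9, -109.8]
force: [0.9, -0.3, -0.8]
opening: 0.0874
gripper_force: 0.0
```

```bash
python3 k.py -.009 59.6; python3 k.py .02 59.6 | tail -1
```

```text
[ 24.0705 -13.3982 -58.1328  33.0613 -15.7978 -77.8625] [ 0.9259 -0.2592 -0.835 ] [-0.2144  1.9059 -0.0445]
[-0.0034  0.1698  1.0997  0.0791 -0.009  -0.0199]
[-0.002   0.1812  0.8099  0.0791 -0.009  -0.0199]
```

step_arm --steps '[[[0, 0, 0.15, 0, 0, 0], [0, 0, 0.3, 0, 0, 0], [0, 0, 0.45, 0, 0, 0], [0, 0, 0.6, 0, 0, 0], [0, 0, 0.6, 0, 0, 0], [0, 0, 0.6, 0, 0, 0]]]'

```text
clock: 12.4
tool_pos: [0.5459, -0.0108, 0.1768]
orientation: [-152.7, 17.1, -109.5]
force: [-0.6, -0.6, 0.3]
opening: 0.0874
gripper_force: 0.0
```

```bash
python3 k.py -.009 59.6
```

```text
[ 18.0072  -5.165  -58.2115  37.7028  -6.7632 -78.0658] [-0.5594 -0.5701  0.2789] [-0.268   1.8129 -0.0126]
[-0.002   0.266   0.594   0.131   0.0008 -0.0147]
```

The forearm is at the q3 limit and the wrist is nearly straight. I'll fit the kinematics from the logged poses and look for a feasible wrist branch or grip tilt.

```bash
cat > kin.py <<'E'
from h import *
from scipy.optimize import least_squares
import itertools
D=[((-59.352,20.591,.633,-.02,-70.134,-16.507),(.1648,-.6541,.2256),(179.907,0,-165.866)),
((37.641,-21.92,-58.136,22.862,-33.942,-138.041),(.4206,-.0024,.2009),(179.76,25.14,-173.62)),
((27.543,-2.561,-42.727,5.338,-40.905,-115.057),(.4524,-.0052,.1425),(180,9.7,-173.8)),
((18.229,18.871,5.419,-.443,-78.306,-101.81),(.6608,.0187,.2809),(179.9,-1.8,-173.7)),
((31.912,-10.458,-32.872,13.783,-55.598,-93.307),(.4932,.0002,.2944),(-167.7,11.8,-143.5)),
((24.071,-13.398,-58.133,33.061,-15.798,-77.863),(.5096,-.0099,.2148),(-151.3,16.9,-109.8)),
((18.007,-5.165,-58.212,37.703,-6.763,-78.066),(.5459,-.0108,.1768),(-152.7,17.1,-109.5))]
E=lambda a,x:R.from_euler(a,x,degrees=True).as_matrix()
T0=np.array([[0,0,1],[0,1,0],[-1,0,0.]])  # tool z=x axis at zero
def fk(q,P,s=(1,1)):
    h,a0,a,e,f,d,L=P
    A=E("z",q[0]);B=A@E("y",q[1]);C=A@E("y",q[1]-q[2]);W=C@E("x",s[0]*q[3]);V=W@E("y",-q[4]);U=V@E("x",s[1]*q[5])
    p=A@[a0,0,h]+B@[0,0,a]+C@[f,0,e]+V@[L,d,0]
    return p,U
LO=np.array([-176.03,-82.01,-58.28,-173.87,-174.79,-.11]);LO[5]=-173.66
HI=np.array([176.03,121.73,71.71,95.51,-.11,173.66])
def fit():
    best=None
    for s in itertools.product((1,-1),repeat=2):
        Us=[R.from_matrix(fk(q,np.zeros(7),s)[1].T@E("xyz",o)) for q,p,o in D]
        M=R.concatenate(Us).mean();er=max((M.inv()*u).magnitude() for u in Us)
        r=least_squares(lambda P:np.concatenate([fk(q,P,s)[0]-p for q,p,o in D]),[.25,0,.6,0,.6,-.19,.3])
        if best is None or er<best[0]:best=(er,abs(r.fun).max(),s,r.x,M)
    return best
er,pe,S,PP,M=fit()
def FK(q):
    p,U=fk(q,PP,S);return p,U@M.as_matrix()
def ik(p,Rm,q0,n=1):
    m=np.array([1,1,1.,1,1,1])*1.5
    def f(q):
        a,b=FK(q);return np.r_[(a-p)*10,R.from_matrix(Rm.T@b).as_rotvec()]
    r=least_squares(f,np.clip(q0,LO+m,HI-m),bounds=(LO+1,HI-np.array([1,1,1,1,1,1])),x_scale=50)
    return r.x,np.linalg.norm(r.fun)
E
python3 - <<'E'
from kin import *
np.set_printoptions(precision=3,suppress=True)
print(np.degrees(er),pe,S,PP)
F=frame();k=H+F@[-.067,-.0017,.03]
rng=np.random.default_rng(0)
def targ(delta,turn,push=0):  # tool leaned delta deg about tool y (knob-fixed lean), grasp pt 5mm below knob_grip
    Rt=tool(35,turn)@E("y",delta);g=k+F[:,2]*(.000-push);return g+.0188*0.6*Rt[:,2],Rt
for delta in(0,10,15,20,25,30):
  for flip in(0,180):
    sol=[]
    for turn in(60,0):
        best=min((ik(*targ(delta,turn+flip,.008),rng.uniform(LO,HI)) for _ in range(12)),key=lambda x:x[1]);sol.append(best)
    for s in sol:print(delta,flip,s[0],round(s[1],4))
E
```

```text
0.05194005631321926 0.0005010642798156939 (-1, -1) [ 0.197  0.001  0.601  0.001  0.463 -0.192  0.377]
0 0 [ 20.536   4.686 -50.8     2.998  -1.11  -44.625] 0.14
0 0 [  20.536    4.686  -50.797    2.982   -1.11  -104.609] 0.14
0 180 [ 20.536   4.685 -50.805   3.02   -1.11  135.353] 0.14
0 180 [ 20.536   4.685 -50.808   3.031  -1.11   75.341] 0.14
10 0 [ 19.487   5.287 -57.28   54.143 -13.314 -97.193] 0.1571
10 0 [  18.       4.689  -57.28    43.078   -5.931 -143.439] 0.0206
10 180 [ 16.723   4.573 -41.988 -30.908  -3.332 172.66 ] 0.0062
10 180 [  7.328   4.528 -36.844 -67.982  -1.11  157.381] 0.0637
15 0 [ -19.539    4.876  -49.609 -172.87    -1.11   164.957] 0.1166
15 0 [  23.794    6.258  -47.55    19.24   -17.97  -124.673] 0.0
15 180 [  -1.396    6.293  -31.965  -60.448  -21.064 -146.04 ] 0.0
15 180 [  -5.137    4.733  -35.786  -89.804   -8.89  -172.66 ] 0.0007
20 0 [  24.393    7.646  -57.28    63.26   -24.948 -112.289] 0.0897
20 0 [  23.668    8.341  -39.821    9.428  -27.797 -114.972] 0.0
20 180 [ -11.244    8.737  -30.072  -70.35   -31.283 -130.019] 0.0
20 180 [ -23.274    8.024  -41.997 -113.431  -26.315 -136.029] 0.0
25 0 [  26.775    9.033  -57.28    65.313  -29.704 -117.102] 0.0448
25 0 [  22.748   10.634  -33.851    4.741  -35.998 -109.852] 0.0
25 180 [ -18.361   11.742  -29.186  -75.755  -40.027 -119.808] 0.0
25 180 [ -32.626   13.496  -48.305 -123.068  -40.699 -117.209] 0.0
30 0 [  29.308   10.607  -56.973   65.67   -34.21  -120.303] 0.0
30 0 [  21.768   13.12   -28.64     1.913  -43.429 -106.602] 0.0
30 180 [ -23.735   15.167  -28.426  -78.926  -47.828 -112.508] 0.0
30 180 [ -39.096   21.698  -53.575 -128.001  -55.252 -102.768] 0.0
```

The model fits to 0.5 mm. An upright grip needs q5 beyond its limit. The grip turned half round and leaned 20° along the bar is feasible for the whole turn, so I'll plan a transfer to that branch.

```bash
cat > plan.py <<'E'
from kin import *
np.set_printoptions(precision=3,suppress=True)
F=frame();k=H+F@[-.067,-.0017,.03]
def targ(delta,turn,push=0,back=0):
    Rt=tool(35,turn+180)@E("y",delta);return k-F[:,2]*push+(.0085-back)*Rt[:,2],Rt
def bodylow(p,Rm): # lowest body/finger corners: height and slope frame extents
    c=[p+Rm@[sx*.039,sy*.0965,-.066+z] for sx in(1,-1) for sy in(1,-1) for z in(0,-.12)];c=np.array(c)
    return (c-H)@F,c[:,2].min()
E
python3 - <<'E'
from plan import *
d=20
qs=[]
q=np.array([-11.2,8.7,-30.,-70,-31,-130])
print("turn path")
for t in(59.6,45,30,15,0):
    q,e=ik(*targ(d,t,.009),q);b,z=bodylow(*targ(d,t,.009));print(t,q,round(e,4),"body max x",b[:,0].max(),"min out",b[:,2].min(),"z",z)
g=np.array([-11.2,8.7,-30.,-70,-31,-130])
for bk in(.03,.06,.09,.12):
    g,e=ik(*targ(d,59.6,0,bk),g);print("hover",bk,g,round(e,4))
A=np.array(get_obs()["joint_pos"]);M1=np.array([31.9,-10.5,-32.9,13.8,-55.6,-93.3])
for B in (g,):
  for u in np.linspace(0,1,7):
    qq=M1+(B-M1)*u;p,U=FK(qq);b,z=bodylow(p,U);print(u.round(2),p,R.from_matrix(U).as_euler("xyz",degrees=True).round(0),"low",z.round(3))
p,U=FK(M1);print("to M1",rel(p,U))
E
```

```text
turn path
59.6 [ -11.429    8.537  -30.194  -70.395  -31.357 -130.27 ] 0.0 body max x 0.024825960564404052 min out 0.061693540105488665 z 0.08402139381441692
45 [ -14.874    8.323  -32.467  -80.016  -30.093 -132.463] 0.0 body max x 0.013243788483401579 min out 0.06169354010548862 z 0.08612842945607341
30 [ -18.058    8.101  -35.25   -90.36   -28.709 -134.339] 0.0 body max x -0.004043283059120812 min out 0.06169354010548864 z 0.09245866793037974
15 [ -20.858    7.9    -38.445 -101.32   -27.361 -135.713] 0.0 body max x -0.025620750820270214 min out 0.06169354010548869 z 0.10258123247940544
0 [ -23.213    7.74   -42.045 -113.07   -26.186 -136.483] 0.0 body max x -0.050018146030575555 min out 0.06169354010548864 z 0.11580628705746322
hover 0.03 [ -11.391    3.545  -31.584  -65.066  -32.696 -136.581] 0.0
hover 0.06 [ -12.044   -0.112  -32.431  -61.293  -34.449 -140.673] 0.0
hover 0.09 [ -13.005   -3.689  -33.029  -57.793  -36.671 -144.368] 0.0
hover 0.12 [ -14.377   -7.113  -33.314  -54.68   -39.426 -147.508] 0.0
0.0 [ 0.493 -0.     0.295] [-168.   12. -143.] low 0.329
0.17 [ 0.465 -0.015  0.251] [ 179.   14. -167.] low 0.304
0.33 [ 0.444 -0.019  0.219] [166.  12. 169.] low 0.252
0.5 [ 0.436 -0.017  0.198] [156.   4. 146.] low 0.215
0.67 [ 0.439 -0.015  0.189] [148.  -6. 125.] low 0.189
0.83 [ 0.455 -0.019  0.189] [144. -19. 104.] low 0.172
1.0 [ 0.479 -0.036  0.197] [144. -34.  83.] low 0.172
to M1 [-0.273 -0.05  -1.265 -0.21   0.556  1.019]
```

step_arm --steps '[[[0, 0, -0.2, 0, 0, 0], [0, 0, -0.4, -0.04, 0.11, 0.2], [-0.1, 0, -0.6, -0.08, 0.22, 0.4], [-0.2, 0, -0.8, -0.12, 0.33, 0.6], [-0.25, -0.05, -0.9, -0.16, 0.44, 0.8], [-0.27, -0.05, -1.0, -0.21, 0.55, 1.0], [-0.27, -0.05, -1.0, -0.21, 0.55, 1.0], [-0.27, -0.05, -1.0, -0.21, 0.55, 1.0]]]'

```text
clock: 13.2
tool_pos: [0.5062, 0.0025, 0.272]
orientation: [-167.5, 12.0, -142.7]
force: [-0.8, 0.1, -1.4]
opening: 0.0879
gripper_force: 0.0
```

```bash
cat > path.py <<'E'
from plan import *
A=np.array(get_obs()["joint_pos"]);print(A)
G,e=ik(*targ(20,59.6,0,.12),np.array([-14.4,-7,-33.3,-54.7,-39.4,-147.5]))
p0,R0=cur();prev=(p0,R0);us=np.linspace(0,1,7)
for a,b in zip(us,us[1:]):
    for u in np.linspace(a,b,4)[1:]:
        print(u.round(2),rel(*FK(A+(G-A)*u),*prev))
    prev=FK(A+(G-A)*b);print(prev[0])
E
python3 path.py
```

```text
[ 31.066  -8.386 -34.443  14.331 -51.532 -92.795]
0.06 [ 0.162  0.022  0.107 -0.086  0.     0.274]
0.11 [ 0.309  0.053  0.204 -0.17  -0.     0.551]
0.17 [ 0.438  0.091  0.291 -0.253 -0.001  0.828]
[ 0.476 -0.018  0.233]
0.22 [ 0.118 -0.015  0.079 -0.082 -0.003  0.279]
0.28 [ 0.22  -0.02   0.15  -0.163 -0.007  0.558]
0.33 [ 0.306 -0.017  0.213 -0.245 -0.013  0.839]
[ 0.452 -0.025  0.205]
0.39 [ 0.066 -0.026  0.053 -0.083 -0.007  0.281]
0.44 [ 0.117 -0.042  0.099 -0.166 -0.014  0.561]
0.5 [ 0.152 -0.048  0.138 -0.252 -0.022  0.842]
[ 0.44  -0.024  0.187]
0.56 [ 0.017 -0.012  0.031 -0.088 -0.008  0.28 ]
0.61 [ 0.021 -0.011  0.055 -0.179 -0.016  0.559]
0.67 [ 0.01  -0.002  0.072 -0.272 -0.023  0.837]
[ 0.442 -0.021  0.181]
0.72 [-0.017  0.025  0.013 -0.097 -0.005  0.277]
0.78 [-0.047  0.062  0.018 -0.197 -0.008  0.553]
0.83 [-0.09   0.11   0.016 -0.301 -0.009  0.828]
[ 0.455 -0.023  0.184]
0.89 [-0.03   0.076 -0.    -0.107  0.004  0.273]
0.94 [-0.071  0.165 -0.008 -0.217  0.011  0.544]
1.0 [-0.124  0.265 -0.026 -0.33   0.023  0.814]
[ 0.479 -0.036  0.197]
```

step_arm --steps '[[[0.11, 0.02, 0.05, -0.06, 0, 0.21], [0.22, 0.04, 0.1, -0.12, 0, 0.42], [0.33, 0.07, 0.15, -0.19, 0, 0.62], [0.44, 0.09, 0.2, -0.25, 0, 0.83]]]'

```text
clock: 13.6
tool_pos: [0.4715, -0.0184, 0.2407]
orientation: [179.5, 14.5, -167.2]
force: [0.5, -0.9, 0.1]
opening: 0.0879
gripper_force: 0.0
```

step_arm --steps '[[[0.08, 0, 0.05, -0.06, 0, 0.21], [0.15, -0.01, 0.1, -0.12, 0, 0.42], [0.23, -0.01, 0.15, -0.18, -0.01, 0.63], [0.3, -0.02, 0.2, -0.245, -0.01, 0.84]]]'

```text
clock: 14.0
tool_pos: [0.4483, -0.0256, 0.2138]
orientation: [166.7, 11.9, 168.2]
force: [-0.6, 0.9, 0.3]
opening: 0.0874
gripper_force: 0.0
```

step_arm --steps '[[[0.05, -0.02, 0.04, -0.06, 0, 0.21], [0.1, -0.03, 0.08, -0.12, -0.01, 0.42], [0.13, -0.04, 0.11, -0.19, -0.015, 0.63], [0.15, -0.05, 0.14, -0.25, -0.02, 0.84], [0.15, -0.05, 0.14, -0.25, -0.02, 0.84]]]'

```text
clock: 14.5
tool_pos: [0.4363, -0.0252, 0.1961]
orientation: [156.2, 4.6, 145.0]
force: [-0.4, 0.1, 0.2]
opening: 0.0876
gripper_force: 0.0
```

```bash
sed -i 's/linspace(0,1,7)/linspace(0,1,4)/' path.py; python3 path.py
```

```text
[   8.492   -8.755  -33.606  -19.408  -46.811 -121.478]
0.11 [ 0.018 -0.012  0.043 -0.09  -0.005  0.277]
0.22 [ 0.022 -0.009  0.079 -0.183 -0.01   0.553]
0.33 [ 0.011  0.003  0.108 -0.278 -0.015  0.829]
[ 0.439 -0.021  0.186]
0.44 [-0.018  0.025  0.024 -0.098 -0.004  0.275]
0.56 [-0.05   0.063  0.04  -0.2   -0.006  0.55 ]
0.67 [-0.096  0.11   0.047 -0.305 -0.007  0.823]
[ 0.454 -0.023  0.187]
0.78 [-0.035  0.075  0.009 -0.108  0.003  0.272]
0.89 [-0.082  0.163  0.009 -0.219  0.009  0.543]
1.0 [-0.142  0.261 -0.    -0.334  0.018  0.812]
[ 0.479 -0.036  0.197]
```

The joints are tracking the plan, so I'll do the second half.

step_arm --steps '[[[0.02, -0.01, 0.03, -0.07, 0, 0.21], [0.02, -0.01, 0.06, -0.14, -0.01, 0.42], [0.02, 0, 0.08, -0.21, -0.01, 0.62], [0.01, 0, 0.1, -0.28, -0.015, 0.83]]]'

```text
clock: 14.9
tool_pos: [0.4397, -0.021, 0.1879]
orientation: [148.3, -6.1, 123.9]
force: [0.1, -0.3, 0.2]
opening: 0.0876
gripper_force: 0.0
```

step_arm --steps '[[[-0.02, 0.02, 0.02, -0.07, 0, 0.21], [-0.04, 0.05, 0.03, -0.15, 0, 0.42], [-0.07, 0.08, 0.04, -0.23, -0.01, 0.62], [-0.1, 0.11, 0.05, -0.305, -0.01, 0.82]]]'

```text
clock: 15.3
tool_pos: [0.4551, -0.0228, 0.1882]
orientation: [143.9, -19.1, 103.8]
force: [-0.6, -0.4, 0.7]
opening: 0.0878
gripper_force: 0.0
```

step_arm --steps '[[[-0.03, 0.06, 0, -0.08, 0, 0.2], [-0.06, 0.12, 0, -0.16, 0.01, 0.4], [-0.1, 0.19, 0, -0.25, 0.01, 0.61], [-0.14, 0.26, 0, -0.33, 0.02, 0.81], [-0.14, 0.26, 0, -0.33, 0.02, 0.81], [-0.14, 0.26, 0, -0.33, 0.02, 0.81]]]'

```text
clock: 15.9
tool_pos: [0.4799, -0.0354, 0.1982]
orientation: [143.4, -33.3, 83.6]
force: [0.1, 0.1, -1.0]
opening: 0.0874
gripper_force: 0.0
```

```bash
cat > n.py <<'E'
from plan import *
import sys
a=[float(x) for x in sys.argv[1:]]
o=get_obs();print(o["joint_pos"],o["force"])
print(rel(*targ(20,*a)))
p,Rm=cur();Q=Rm@E("y",-20);print("grip-frame TCP rel knob",(p-k)@F,"turn",np.degrees(np.arctan2(*(F.T@-Q[:,1])[[0,1]]))*-1)
E
python3 n.py 59.6 0 0;python3 - <<'E'
from plan import *
p,d=snapshot("side");cv2.imwrite("pics/s3.png",cv2.resize(p[100:340,180:440,::-1],None,fx=2.4,fy=2.4))
E
```

```text
[ -14.365   -7.08   -33.122  -54.438  -39.672 -147.251] [ 0.059  0.101 -0.984]
[-0.011 -0.01   1.201 -0.006 -0.001  0.019]
grip-frame TCP rel knob [-0.018 -0.033  0.105] turn 60.158270236431385
```

View pics/s3.png

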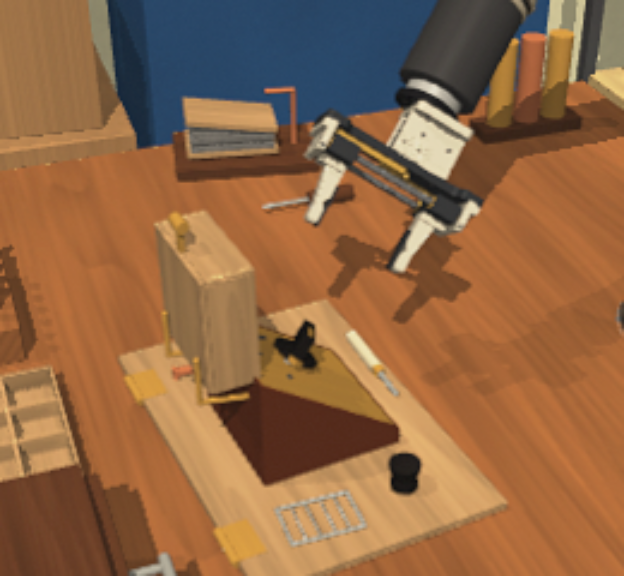

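The side view shows the cover standing on its props, with the gripper poised over the knob. I'll part-close the jaws and descend along the tool axis.

step_arm --steps '[[[0, 0, 0.15, 0, 0, 0], [0, 0, 0.35, 0, 0, 0], [0, 0, 0.55, 0, 0, 0.01], [-0.01, -0.01, 0.7, 0, 0, 0.02], [-0.01, -0.01, 0.7, 0, 0, 0.02], [-0.01, -0.01, 0.7, 0, 0, 0.02]]]' --jaw 110

```text
clock: 16.55
tool_pos: [0.5246, -0.0091, 0.1499]
orientation: [143.9, -33.8, 82.9]
force: [-0.4, 0.6, 0.1]
opening: 0.0507
gripper_force: 0.0
```

```bash
python3 n.py 59.6 0 0; python3 - <<'E'
from plan import *
np.set_printoptions(precision=4,suppress=True)
for n in("side","wrist","scene"):
    c=calibration(n);p,d=snapshot(n)
    cv2.imwrite(f"pics/{n}4.png",p[:,:,::-1])
    Q=(cloud(c,d,0,640,0,480).reshape(-1,3)-H)@F
    m=(Q[:,2]>.034)&(Q[:,2]<.048)&(abs(Q[:,0]+.07)<.03)&(abs(Q[:,1])<.03)
    if m.sum()>3:print(n,m.sum(),Q[m].mean(0),Q[m].min(0),Q[m].max(0))
E
```

```text
[ -11.878    1.251  -32.035  -62.43   -34.089 -139.602] [-0.396  0.6    0.136]
[-0.006 -0.001  0.493 -0.007 -0.003 -0.008]
grip-frame TCP rel knob [-0.007 -0.012  0.038] turn 59.44731926626474
side 64 [-0.0625  0.0078  0.0418] [-0.0841 -0.0213  0.0342] [-0.0492  0.0279  0.0469]
wrist 2436 [-0.0673 -0.0018  0.0438] [-0.0855 -0.0266  0.0403] [-0.049   0.0232  0.0468]
scene 18 [-0.0733 -0.0206  0.0405] [-0.083  -0.0248  0.0345] [-0.0701 -0.0149  0.0454]
```

step_arm --steps '[[[0, 0, 0.15, 0, 0, 0], [-0.005, 0, 0.3, 0, 0, 0], [-0.005, 0, 0.4, 0, 0, 0], [-0.005, 0, 0.49, 0, 0, 0], [-0.005, 0, 0.49, 0, 0, 0], [-0.005, 0, 0.49, 0, 0, 0]]]'

```text
clock: 17.3
tool_pos: [0.5561, 0.0082, 0.1176]
orientation: [143.8, -33.8, 82.9]
force: [0.2, 0.2, 0.4]
opening: 0.0495
gripper_force: 0.0
```

step_arm --steps '[[[0, 0, 0, 0, 0, 0], [0, 0, 0, 0, 0, 0], [0, 0, 0, 0, 0, 0], [0, 0, 0, 0, 0, 0], [0, 0, 0, 0, 0, 0], [0, 0, 0, 0, 0, 0], [0, 0, 0, 0, 0, 0]]]' --jaw 255

```text
clock: 18.0
tool_pos: [0.555, 0.009, 0.1169]
orientation: [143.9, -33.9, 82.9]
force: [-5.0, 1.8, 1.1]
opening: 0.0139
gripper_force: 30.0
```

```bash
python3 n.py 59.6 0.0085 0; python3 - <<'E'
from plan import *
p0,R0=cur();G0=p0-k  # rigid: rotate about knob axis by -t after push
n=F[:,2];print("pushed",rel(p0-.0085*n,R0))
P=(p0-.0085*n,R0)
for a,b in((0,21),(21,42),(42,60)):
    for t in np.linspace(a,b,5)[1:]:
        Z=R.from_rotvec(-n*np.radians(t)).as_matrix();c=k-.0085*n
        print(t,rel(c+Z@G0,Z@R0,*P))
    P=(c+Z@G0,Z@R0)
print("out dir final",P[1].T@n)
E
```

```text
[ -11.126    7.189  -30.54   -68.79   -31.73  -132.66 ] [-5.029  1.83   1.057]
[-0.033  0.007  0.089 -0.007 -0.005 -0.011]
grip-frame TCP rel knob [ 0.001  0.003 -0.007] turn 59.365588130382974
pushed [-0.029  0.     0.08   0.     0.     0.   ]
5.25 [ 0.     0.003  0.    -0.063  0.001  0.172]
10.5 [ 0.001  0.005  0.    -0.126  0.002  0.344]
15.75 [ 0.001  0.008  0.    -0.189  0.003  0.516]
21.0 [ 0.     0.011  0.    -0.252  0.004  0.688]
26.25 [ 0.     0.003  0.    -0.063  0.001  0.172]
31.5 [ 0.001  0.005  0.    -0.126  0.002  0.344]
36.75 [ 0.001  0.008  0.    -0.189  0.003  0.516]
42.0 [ 0.     0.011  0.    -0.252  0.004  0.688]
46.5 [ 0.     0.002  0.    -0.054  0.001  0.147]
51.0 [ 0.001  0.005  0.    -0.108  0.002  0.295]
55.5 [ 0.001  0.007  0.    -0.162  0.003  0.442]
60.0 [ 0.001  0.009  0.    -0.216  0.003  0.59 ]
out dir final [ 0.344 -0.005 -0.939]
```

Gripped (13.9 mm). Now I'll push in 8.5 mm.

step_arm --steps '[[[-0.01, 0, 0.027, 0, 0, 0], [-0.02, 0, 0.054, 0, 0, 0], [-0.03, 0, 0.082, 0, 0, 0], [-0.03, 0, 0.082, 0, 0, 0], [-0.03, 0, 0.082, 0, 0, 0]]]'

```text
clock: 18.5
tool_pos: [0.5599, 0.0096, 0.1098]
orientation: [143.9, -33.9, 82.9]
force: [-7.0, -0.3, 4.5]
opening: 0.014
gripper_force: 30.0
```

```bash
python3 n.py 59.6 0.0085 0; python3 - <<'E'
from plan import *
o=get_obs();print(F.T@o["force"])
E
```

```text
[ -11.583    8.452  -30.201  -70.117  -31.75  -130.764] [-6.995 -0.28   4.493]
[-0.003  0.007  0.007 -0.007 -0.005 -0.011]
grip-frame TCP rel knob [ 0.001  0.003 -0.016] turn 59.372386282292766
[-3.142  0.514  7.684]
```

Axial force is 7.7 N, so the knob is in. Turning 60° clockwise.

step_arm --steps '[[[0, 0.003, 0, -0.063, 0, 0.172], [0, 0.005, 0, -0.126, 0.002, 0.344], [0, 0.008, 0, -0.189, 0.003, 0.516], [0, 0.011, 0, -0.252, 0.004, 0.688]]]'

```text
clock: 18.9
tool_pos: [0.5606, 0.009, 0.1102]
orientation: [150.4, -44.9, 61.3]
force: [-9.0, 1.6, 3.5]
opening: 0.0136
gripper_force: 30.0
```

step_arm --steps '[[[0, 0.003, 0, -0.063, 0, 0.172], [0, 0.005, 0, -0.126, 0.002, 0.344], [0, 0.008, 0, -0.189, 0.003, 0.516], [0, 0.011, 0, -0.252, 0.004, 0.688], [0, 0.011, 0, -0.252, 0.004, 0.688]]]'

```text
clock: 19.4
tool_pos: [0.561, 0.0082, 0.1104]
orientation: [164.2, -52.8, 33.6]
force: [-7.9, 2.6, 3.6]
opening: 0.0139
gripper_force: 30.0
```

step_arm --steps '[[[0, 0.002, 0, -0.054, 0, 0.147], [0, 0.005, 0, -0.108, 0.002, 0.295], [0, 0.007, 0, -0.162, 0.003, 0.442], [0, 0.009, 0, -0.216, 0.003, 0.59], [0, 0.009, 0, -0.216, 0.003, 0.59], [0, 0.009, 0, -0.216, 0.003, 0.59]]]'

```text
clock: 20.0
tool_pos: [0.5612, 0.0075, 0.1104]
orientation: [-179.0, -55.1, 5.3]
force: [-8.8, 2.9, 2.7]
opening: 0.0133
gripper_force: 30.0
```

```bash
python3 n.py 0 0.0085 0; python3 - <<'E'
from plan import *
o=get_obs();print(F.T@o["force"],F.T@o["moment"])
E
```

```text
[ -23.431    7.623  -42.266 -113.034  -26.457 -137.021] [-8.776  2.893  2.7  ]
[ 0.005  0.006  0.009 -0.002 -0.003 -0.023]
grip-frame TCP rel knob [ 0.002  0.001 -0.016] turn -0.6117428661634476
[-5.325  3.868  7.025] [1.128 3.707 0.519]
```

Turn is at -0.6°, which is within tolerance. I'll ease out, check, release and withdraw.

step_arm --steps '[[[0.01, 0, -0.027, 0, 0, 0], [0.02, 0, -0.054, 0, 0, 0], [0.028, 0, -0.078, 0, 0, 0], [0.028, 0, -0.078, 0, 0, 0]]]'

```text
clock: 20.4
tool_pos: [0.5564, 0.007, 0.1173]
orientation: [-179.0, -55.1, 5.4]
force: [-6.5, 2.3, 0.0]
opening: 0.0139
gripper_force: 30.0
```

step_arm --steps '[[[0, 0, 0, 0, 0, 0], [0, 0, 0, 0, 0, 0], [0, 0, 0, 0, 0, 0], [0, 0, 0, 0, 0, 0], [0, 0, 0, 0, 0, 0]]]' --jaw 110

```text
clock: 20.9
tool_pos: [0.5585, 0.0061, 0.1183]
orientation: [-179.0, -55.2, 5.3]
force: [0.6, 0.4, -0.1]
opening: 0.047
gripper_force: 0.0
```

step_arm --steps '[[[0, 0, -0.15, 0, 0, 0], [0, 0, -0.35, 0, 0, 0], [0, 0, -0.6, 0, 0, 0], [0, 0, -0.8, 0, 0, 0], [0, 0, -0.8, 0, 0, 0]]]'

```text
clock: 21.4
tool_pos: [0.4927, -0.0007, 0.1602]
orientation: [-179.6, -55.8, 6.1]
force: [0.4, 1.0, -0.1]
opening: 0.0499
gripper_force: 0.0
```

```bash
python3 - <<'E'
from plan import *
o=get_obs();print(o["joint_pos"],o["force"])
c=calibration("wrist");p,d=snapshot("wrist")
Q=(cloud(c,d,0,640,0,480).reshape(-1,3)-H)@F
m=(Q[:,2]>.026)&(Q[:,2]<.05)&(abs(Q[:,0]+.067)<.04)&(abs(Q[:,1])<.04);B=Q[m];h=np.percentile(B[:,2],90);B=B[B[:,2]>h-.006]
mu=B.mean(0);e=np.linalg.svd((B-mu)[:,:2],full_matrices=False)[2][0];print(mu,"top",np.median(B[:,2]),"dir",np.degrees(np.arctan2(e[1],e[0])),len(B))
s=snapshot("side")[0];cv2.imwrite("pics/fin.png",np.hstack([cv2.resize(p[:,:,::-1],(400,300)),cv2.resize(s[180:360,210:420,::-1],(400,300))]))
E
```

```text
[  -9.131   -8.257  -42.973  -87.853  -12.947 -173.484] [ 0.412  1.014 -0.132]
[-0.068 -0.002  0.044] top 0.04385759131864914 dir 179.27000451449638 1861
```

View pics/fin.png

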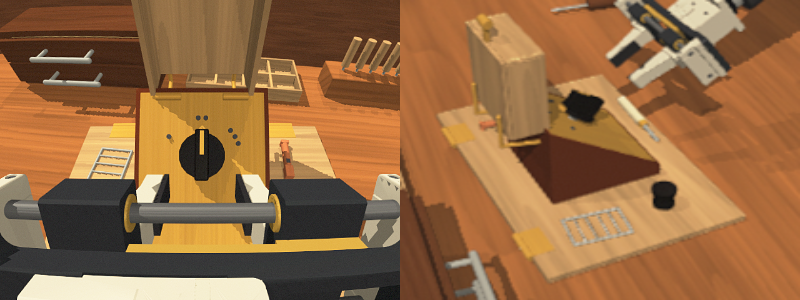

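The pointer is straight up at the pair of studs and the knob is fully out (top at 43.9 mm, as before). The cover is propped, the bystanders look undisturbed, and the gripper is clear. Handing in.

```bash
python3 -c "
from plant import *
print(close_job())"
```

```text
the job is handed in; nothing more can be done
None
```

The job is handed in: the cover stands propped open on its brass props, the knob has sprung back out at the pair of studs, the things lying around looked undisturbed in the last pictures, and the arm is clear; it took about 21 s of the 56 s, and no verdict came back.

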